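Swap the sample trays beside the microscope

TASK

Three sliding trays stand on the bench. With a fingertip, push the tray of glass slides, which was left drawn out, fully home; then hook a fingertip behind the lip of the tray with the amber sample jar and draw it out along its rail to its stop. Do not touch or lift the jar, which must ride along upright in its tray, and leave the tray of dishes and everything else on the bench as it is.

Things in the scene. Friction and masses are not known exactly. Their poses are not given: they have to be found in the camera images.
- slide_lip (a point): Lip of the slide tray: its compartment holds a row of upright glass microscope slides. Origin: middle of the lip's top edge, 40 mm above the bench, on its inner face; x level along the rail, into the rack; z up. Upright lip 6 mm thick (outer face x=-6 mm), 76 wide, 26 above the tray floor. Free finger well x=0 to 50 mm, 68 wide; cross wall; compartment x=54 to 170.
- slide_tray (a joint): Sliding of the slide tray, m, 0 = fully home against the rear stop, 0.100 = drawn out to the front stop (towards the robot, along -x of its lip point); it slides with about 2 N of friction and stays where it is left. It starts drawn out by 60 to 95 mm.
- jar_lip (a point): Lip of the jar tray: its compartment holds only one loose amber sample jar. Origin: middle of the lip's top edge, 40 mm above the bench, on its inner face; x level along the rail, into the rack; z up. Upright lip 6 mm thick (outer face x=-6 mm), 76 wide, 26 above the tray floor. Free finger well x=0 to 50 mm, 68 wide; cross wall; compartment x=54 to 170.
- jar_tray (a joint): Sliding of the jar tray, m, 0 = fully home against the rear stop, 0.100 = drawn out to the front stop (towards the robot, along -x of its lip point); it slides with about 2 N of friction and stays where it is left. It starts fully home.
- jar: Loose amber glass sample jar with white cap standing in the jar tray, diameter 40, height 52 mm, about 90 g. Origin at the centre of its underside, z up its axis.
- dish_lip (a point): Lip of the dish tray: its compartment holds a stack of two round dishes. Origin: middle of the lip's top edge, 40 mm above the bench, on its inner face; x level along the rail, into the rack; z up. Upright lip 6 mm thick (outer face x=-6 mm), 76 wide, 26 above the tray floor. Free finger well x=0 to 50 mm, 68 wide; cross wall; compartment x=54 to 170.
- dish_tray (a joint): Sliding of the dish tray, m, 0 = fully home against the rear stop, 0.100 = drawn out to the front stop (towards the robot, along -x of its lip point); it slides with about 2 N of friction and stays where it is left. It starts out by 0 to 30 mm and is to be left so.
- slide_rack: Fixed aluminium rail base, 190 x 96 mm, 28 mm high, open above, carrying a sliding white plastic tray 180 x 76 mm with side walls and cross wall 20 mm high, floor 4 mm thick (its top 14 mm above the bench). Origin at the centre of the base's underside; x points along the rail, away from the robot. Slides fixed in it, tops 42 mm above the bench.
- jar_rack: Fixed aluminium rail base, 190 x 96 mm, 28 mm high, open above, carrying a sliding white plastic tray 180 x 76 mm with side walls and cross wall 20 mm high, floor 4 mm thick (its top 14 mm above the bench). Origin at the centre of the base's underside; x points along the rail, away from the robot. The jar stands loose in it.
- dish_rack: Fixed aluminium rail base, 190 x 96 mm, 28 mm high, open above, carrying a sliding white plastic tray 180 x 76 mm with side walls and cross wall 20 mm high, floor 4 mm thick (its top 14 mm above the bench). Origin at the centre of the base's underside; x points along the rail, away from the robot. Dishes fixed in it, tops 45 mm above the bench.
- white_bottle: Bystander, loose: white plastic reagent bottle with white cap, diameter 72, height 150 mm. Origin at the centre of its underside.
- blue_cap_bottle: Bystander, loose: white plastic reagent bottle with blue cap, diameter 76, height 160 mm. Origin at the centre of its underside.
- dropper: Bystander, loose: small amber bottle with black cap, diameter 28, height 55 mm. Origin at the centre of its underside.
- cover_box: Bystander, loose: small cardboard box 45 x 65 x 25 mm. Origin at the centre of its underside.
- beaker: Bystander, loose: open glass beaker, diameter 64, height 70 mm. Origin at the centre of its underside.
- petri: Bystander, loose: flat clear dish, diameter 90, height 16 mm. Origin at the centre of its underside.
There are look-alikes about, which are no part of the job. What is shaped like the slide_rack but pink is not meant. What is shaped like the jar but red or yellow is not meant.

How it is judged:
By the outcome, as a careful person would: the job done as asked, in the order asked, and still so for the second after the job is handed in, with the robot touching nothing.
It also fails if it takes over 56 s, if anything falls off the work surface, if the arm or the gripper's body presses on something with over 40 N, if the wrist force passes 120 N, or if a joint passes its speed limit or range.

ROBOT

A 6-joint arm with a two-finger parallel gripper is mounted at the origin on the work surface. World frame = base frame: x ahead of the robot, y to its left, z up, the work surface at z = 0. Lengths are in mm, angles in degrees, forces in N, time in s.
With the tool pointing down it reaches from about 350 to 850 mm from the base axis. Payload 8.1 kg.
Tool frame: the origin (TCP) lies midway between the tips of the shut fingers; the grasp point (between the pads) lies 19 mm behind it; z points along the fingers, y is the direction in which the jaws open and shut (so a half turn about z gives the same grasp; the last joint's range is limited). The gripper opens to 85 mm and grips with 20 to 120 N. Pads are 22 mm wide; open, the fingers measure 114 mm over their backs; the gripper's body (76 mm by 85 mm) begins 54 mm behind the grasp point. The pads swing forward as they close: fully open they stand 13 mm farther back than shut.
Start: joints at [62.429, 7.471, 85.268, -0, 87.261, -4.893], TCP at [231.307, 553.626, 231.292] pointing down, gripper open.
Joint ranges: [-169.43, 169.43], [-51.17, 129.36], [1.28, 143.12], [-76.62, 256.62], [0, 156.53], [-152.29, 152.29]. Speed limits (degrees/s): [136.94, 136.94, 159.86, 180, 180, 180].

INTERFACE

Orientations are given as [roll, pitch, yaw] about the fixed x, y, z axes, in that order (R = Rz(yaw) Ry(pitch) Rx(roll)).
In Python, from bench import telemetry, snapshot, camera_params, job gives the robot as it stands. The module is installed in compiled form; this text tells all that it offers.
- The arm moves only by the shell command python3 -m jog 'ROWS' [FORCE]. ROWS is JSON, a list that holds one entry, the list of rows, each a list of 7 numbers: the shift along the tool's x, y, z in units of 50 mm (1.0 is 50 mm), then the turn, a rotation vector about the tool's x, y, z in units of 2 pi rad (1.0 is 2 pi rad), then the opening, from 0 (shut) to 1 (fully open). In form: [[[dx, dy, dz, rx, ry, rz, claw], ...]]. A call has 1 to 12 rows; each row shifts and turns the commanded pose from where the row before left it, along the tool's axes as they then stand; what a row does not reach is not made up. A row lasts 1/8 s, in which the tool goes at most 62.5 mm and 10.7 degrees, less where a joint would pass 70% of its speed; a pose out of reach is approached as far as the arm can. A call with a number of a shift or a turn outside -1 to 1 is refused whole. A call with a gripper value outside its range is refused whole. The fingers move at their own pace and stop on an object; FORCE is the grip in N (left out, the last holds). Time passes only in rows, so rows that do not move let the fingers close. It gives the time, the measured TCP pose, the force and the opening at its end, in the units of the state.
- telemetry.sense(): the state, without advancing time (a new reading comes with each control period).
- snapshot(name): name is "side" or "top"; returns (picture, depth): 384x512x3 uint8, red, green, blue; 384x512 float32, mm along the optical axis (not along the pixel's ray), 0 where there is no reading.
- camera_params(name): a dict with "K" (3x3 intrinsics, pixels), "extrinsics" (4x4, takes a point from camera to world coordinates). Camera axes: x right, y down, z forward; pixel columns grow to the right and rows downward; lengths in mm; the calibration is good to about 2 mm. A picture is of the moment at which its call begins. camera_params takes no time and is no camera call.
- job.hand_in(): hands the job in, once; it reports no verdict.
The state is a dict: "time": time; "joint_pos": joint angles; "qd": joint speeds; "joint_efforts": joint torques, N m; "tool_pos": TCP position; "tcp_rot": TCP orientation; "ft_force": force on the tool from outside, world axes, zero at the start; "wrist_torque": the same for the moment, N m; "finger_gap": finger opening in mm.
Only numpy, scipy, OpenCV 4.12 (cv2) and the standard library are available. Lean on these libraries where they do the work, as an engineer would, in place of code of your own. Each camera call takes 0.05 s, during which the arm holds its last target. There are 200 camera calls.

## Working session

There is one attempt and no reset: what is moved stays moved. The work goes in short steps, Python scripts to look and compute and a shell command to move; the robot and the scene stay as the last step left them, time stands still between calls to the robot, and variables do not carry over. Pictures are saved under pics/ and viewed, about 8 in all and at most 12, crops included, and the job is handed in when it is done.

```bash
mkdir -p pics; python3 - <<'E'
from bench import telemetry, snapshot, camera_params
import cv2,numpy as np
s=telemetry.sense();print(s)
for n in("top","side"):
    p,d=snapshot(n);np.savez(f"{n}0.npz",p=p,d=d);cv2.imwrite(f"pics/{n}0.png",cv2.resize(p[:,:,::-1],(800,600)))
    c=camera_params(n);print(n,c["K"],c["extrinsics"])
E
```

```text
{'time': 0.0, 'joint_pos': array([ 6.24284597e+01,  7.51451015e+00,  8.53299433e+01,  9.50361740e-04,
        8.72608999e+01, -4.89327235e+00]), 'qd': array([ 0.06079999,  0.00058808, -0.0101843 ,  0.00159326, -0.11104058,
        0.10738608]), 'joint_efforts': array([-1.63998877e-03, -5.69410193e+01, -5.00548124e+01, -1.61601483e-04,
        1.51403347e-02,  5.54200824e-06]), 'tool_pos': array([231.05467732, 553.13270305, 230.24429556]), 'tcp_rot': array([-1.79895112e+02, -9.93236068e-03,  1.57321677e+02]), 'ft_force': array([ 0.20584293, -1.12128412,  0.12557417]), 'wrist_torque': array([-0.01822527,  0.01292246,  0.0228888 ]), 'finger_gap': 85.69299036526117}
top [[460.44892396   0.         253.22179149]
 [  0.         460.44892396 191.42650068]
 [  0.           0.           1.        ]] [[-2.40243845e-02 -9.91314679e-01  1.29298243e-01  3.85525210e+02]
 [-9.99707465e-01  2.41841438e-02 -3.34573468e-04  9.15872027e+01]
 [-2.79529972e-03 -1.29268457e-01 -9.91605694e-01  1.28905602e+03]
 [ 0.00000000e+00  0.00000000e+00  0.00000000e+00  1.00000000e+00]]
side [[466.52321684   0.         252.65083142]
 [  0.         466.52321684 191.74256582]
 [  0.           0.           1.        ]] [[ 7.34000758e-01 -4.94212653e-01  4.65829090e-01 -6.76119996e+01]
 [-6.78980523e-01 -5.49257088e-01  4.87136635e-01 -5.49235021e+02]
 [ 1.51108404e-02 -6.73847539e-01 -7.38715884e-01  1.03118965e+03]
 [ 0.00000000e+00  0.00000000e+00  0.00000000e+00  1.00000000e+00]]
```

View pics/top0.png

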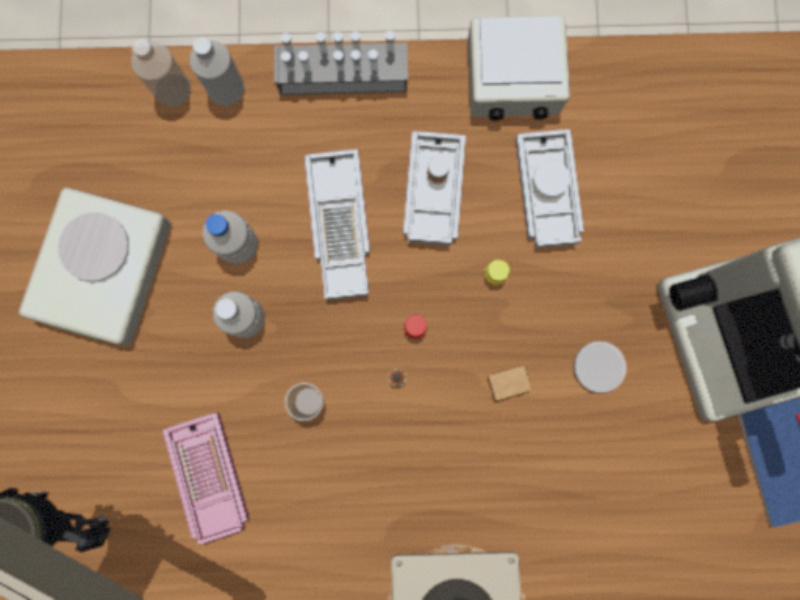

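View pics/side0.png

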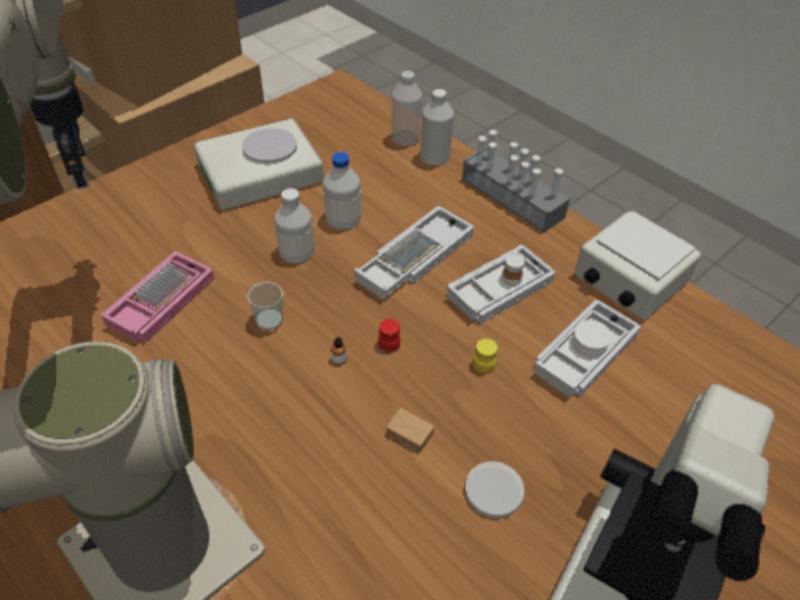

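Top view: slide tray (white, slides) centred about (337,225) with its lip at about (346,295). The jar tray's lip is near (431,240), jar at (438,167), and the dish tray is at (550,190). The pink rack at (205,480) and the red and yellow jars are decoys.

```bash
cat > h.py <<'E'
import numpy as np,cv2
from bench import camera_params
def ray(n,uv,z):
    c=camera_params(n);K,E=np.array(c["K"]),np.array(c["extrinsics"])
    uv=np.atleast_2d(np.array(uv,float))
    d=np.c_[uv,np.ones(len(uv))]@np.linalg.inv(K).T@E[:3,:3].T
    o=E[:3,3];return o+d*((z-o[2])/d[:,2])[:,None]
def proj(n,P):
    c=camera_params(n);K,E=np.array(c["K"]),np.array(c["extrinsics"])
    q=(np.atleast_2d(P)-E[:3,3])@E[:3,:3]@K.T;return q[:,:2]/q[:,2:]
E
python3 - <<'E'
from h import *
z=np.load("top0.npz");p,d=z["p"],z["d"]
hsv=cv2.cvtColor(p,cv2.COLOR_RGB2HSV)
m=((hsv[...,1]<60)&(hsv[...,2]>95)).astype(np.uint8)
m=cv2.morphologyEx(m,cv2.MORPH_CLOSE,np.ones((5,5)))
for name,(u,v) in dict(slide=(216,144),jar=(278,120),dish=(352,120)).items():
    cs,_=cv2.findContours(m,0,2)
    c=max([c for c in cs if cv2.pointPolygonTest(c,(u,v),True)>-20 and cv2.contourArea(c)>800],key=cv2.contourArea)
    P=ray("top",c[:,0,:],30)[:,:2].astype(np.float32)
    r=cv2.minAreaRect(P);print(name,cv2.contourArea(c),r,cv2.boxPoints(r).round(0).tolist())
for n,box in(("top",(185,75,200,125)),("side",(220,125,200,135))):
    p=np.load(n+"0.npz")["p"];x,y,w,h=box
    cv2.imwrite(f"pics/c_{n}.png",cv2.resize(p[y:y+h,x:x+w,::-1],None,fx=4,fy=4,interpolation=cv2.INTER_CUBIC))
E
```

```text
slide 3027.5 ((690.2740478515625, 190.50753784179688), (268.37908935546875, 99.62255859375), 5.359289646148682) [[552.0, 228.0], [561.0, 128.0], [829.0, 153.0], [819.0, 253.0]]
jar 2365.0 ((752.591552734375, 17.534568786621094), (99.58978271484375, 205.99957275390625), 83.47045135498047) [[645.0, -20.0], [849.0, -44.0], [861.0, 55.0], [656.0, 79.0]]
dish 2495.0 ((747.0052490234375, -190.558349609375), (211.76068115234375, 102.29452514648438), 4.148842811584473) [[638.0, -147.0], [645.0, -249.0], [856.0, -234.0], [849.0, -132.0]]
```

View pics/c_top.png

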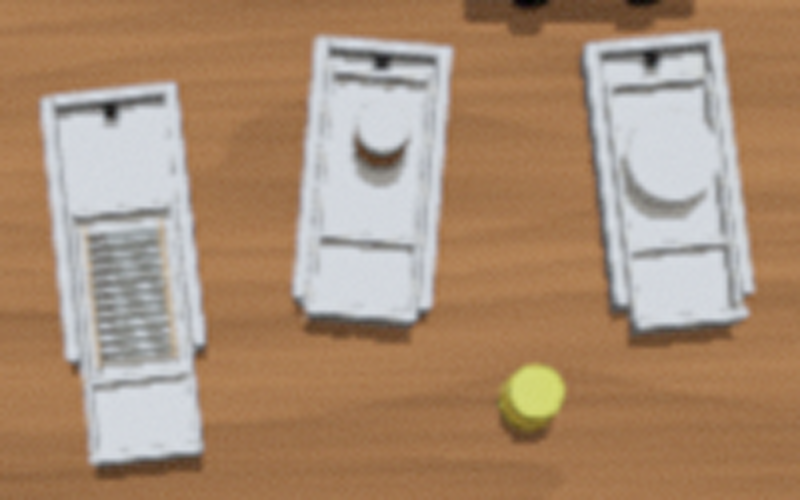

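The crop (4x, offset 185,75) shows all three lips. Slide lip edge runs (92,463)-(200,455), jar lip (305,316)-(416,322), dish lip (632,330)-(745,320). The slide rack's front corners are (70,360) and (203,350), the jar rack's (297,303) and (430,310).

```bash
python3 - <<'E'
from h import *
f=lambda pts,z:ray("top",np.array(pts)/4+[185,75]-.4,z)
R=dict(slide=[(42,98),(177,85),(203,350),(68,360)],jar=[(316,38),(452,47),(430,310),(295,303)],dish=[(585,45),(718,33),(752,292),(616,310)])
L=dict(slide=[(92,463),(201,455)],jar=[(305,317),(416,323)],dish=[(632,330),(745,320)])
for k in R:
    r=f(R[k],28)[:,:2];l=f(L[k],14)[:,:2]
    a=(r[0]+r[1]-r[2]-r[3])/2;L0=np.linalg.norm(a);a/=L0
    c=r.mean(0);yaw=np.degrees(np.arctan2(a[1],a[0]))
    m=l.mean(0); s=(m-c)@a; lat=(m-c)@[-a[1],a[0]]
    inner=c+a*(s+6)
    print(k,"c",c.round(1),"yaw",yaw.round(2),"len",L0.round(1),"wid",np.linalg.norm(r[0]-r[1]).round(1),"lipoff",s.round(1),lat.round(1),"lipw",np.linalg.norm(l[0]-l[1]).round(1),"inner",inner.round(1),"ext",(-95-s).round(1))
jar=f([(382,128)],66);print("jar cap",jar)
E
```

```text
slide c [726.4 193.8] yaw 4.72 len 191.1 wid 96.2 lipoff -167.1 0.3 lipw 76.3 inner [565.8 180.6] ext 72.1
jar c [757.3  16.5] yaw -6.29 len 192.4 wid 97.0 lipoff -102.9 0.3 lipw 78.4 inner [661.   27.1] ext 7.9
dish c [ 755.4 -191. ] yaw 3.93 len 191.1 wid 95.2 lipoff -110.2 -4.5 lipw 80.1 inner [ 651.5 -198.1] ext 15.2
jar cap [[777.8837196  11.7982911  66.       ]]
```

```bash
python3 -m jog 2>&1 | head -3; python3 - <<'E'
from bench import telemetry
from scipy.spatial.transform import Rotation as R
s=telemetry.sense();print(R.from_euler('xyz',s['tcp_rot'],degrees=True).as_matrix().round(3))
E
```

```text
invalid input
[[-0.923  0.386 -0.001]
 [ 0.386  0.923 -0.002]
 [ 0.    -0.002 -1.   ]]
```

Sizes check out: racks measure 191–192 x 95–97 mm and lips 76–80 mm. Next I'll shut the fingers, turn to the slide rail direction and go to a point 50 mm in front of the slide lip.

```bash
python3 -m jog '[[[0,0,0,0,0,-0.0255,0],[0,0,0,0,0,-0.0255,0],[0,0,0,0,0,-0.0255,0],[-0.56,-0.886,0,0,0,0,0],[-0.56,-0.886,0,0,0,0,0],[-0.56,-0.886,0,0,0,0,0],[-0.56,-0.886,0,0,0,0,0],[-0.56,-0.886,0,0,0,0,0],[-0.56,-0.886,0,0,0,0,0],[-0.56,-0.886,0,0,0,0,0],[-0.56,-0.886,0,0,0,0,0],[-0.56,-0.886,0,0,0,0,0]]]' 30
```

```text
time: 1.6
tool_pos: [516.8, 176.1, 230.9]
tcp_rot: [-180.0, -0.0, -175.1]
ft_force: [0.7, 1.2, 0.3]
finger_gap: 0.3
```

```bash
python3 -m jog '[[[0,0,0.8,0,0,0,0],[0,0,0.8,0,0,0,0],[0,0,0.8,0,0,0,0],[0,0,0.8,0,0,0,0],[0,0,0.6,0,0,0,0],[0,0,0.34,0,0,0,0],[0,0,0,0,0,0,0]]]'
python3 - <<'E'
from bench import snapshot
import cv2
p,d=snapshot("side");cv2.imwrite("pics/s1.png",cv2.resize(p[125:260,150:350,::-1],None,fx=4,fy=4,interpolation=cv2.INTER_CUBIC))
E
```

```text
time: 2.48
tool_pos: [515.0, 177.4, 23.0]
tcp_rot: [-180.0, -0.2, -175.1]
ft_force: [-0.3, -0.6, 0.2]
finger_gap: -0.0
```

View pics/s1.png

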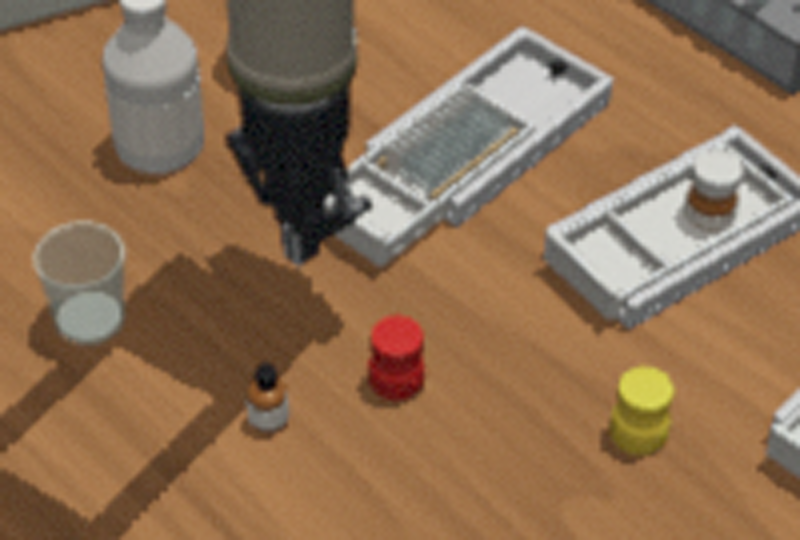

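The fingertip stands at about (300,255), clear in front of the slide lip. Now the push.

```bash
python3 -m jog '[[[-0.3,0,0,0,0,0,0],[-0.3,0,0,0,0,0,0],[-0.2,0,0,0,0,0,0],[-0.2,0,0,0,0,0,0],[-0.2,0,0,0,0,0,0],[-0.2,0,0,0,0,0,0],[-0.2,0,0,0,0,0,0],[-0.1,0,0,0,0,0,0]]]'; python3 -m jog '[[[-0.06,0,0,0,0,0,0],[-0.06,0,0,0,0,0,0]]]';python3 -m jog '[[[-0.06,0,0,0,0,0,0]]]';python3 -m jog '[[[-0.06,0,0,0,0,0,0]]]'
```

```text
time: 3.52
tool_pos: [601.5, 185.0, 24.1]
tcp_rot: [180.0, -0.0, -175.1]
ft_force: [-2.8, -0.2, 1.8]
finger_gap: 0.1
time: 3.78
tool_pos: [606.8, 185.5, 24.2]
tcp_rot: [-180.0, -0.0, -175.1]
ft_force: [-2.5, 0.7, 0.2]
finger_gap: 0.3
time: 3.9
tool_pos: [609.2, 185.7, 24.0]
tcp_rot: [-180.0, -0.1, -175.1]
ft_force: [-14.9, -0.2, 8.8]
finger_gap: 0.3
time: 4.03
tool_pos: [609.2, 185.7, 23.9]
tcp_rot: [-180.0, -0.5, -175.1]
ft_force: [-29.3, -2.7, 21.4]
finger_gap: 0.2
```

A stop is felt (15 to 29 N). I'll back off and check against the picture.

```bash
python3 -m jog '[[[0.2,0,0,0,0,0,0],[0.6,0,0,0,0,0,0],[0.6,0,-0.2,0,0,0,0],[0,0,-0.9,0,0,0,0],[0,0,-0.9,0,0,0,0],[0,0,-0.9,0,0,0,0]]]'
python3 - <<'E'
from bench import snapshot
import cv2
p,d=snapshot("top");cv2.imwrite("pics/t2.png",cv2.resize(p[75:200,185:385,::-1],None,fx=4,fy=4,interpolation=cv2.INTER_CUBIC))
E
```

```text
time: 4.78
tool_pos: [543.3, 179.9, 171.0]
tcp_rot: [-180.0, 0.1, -175.1]
ft_force: [1.6, 0.8, -0.0]
finger_gap: 0.1
```

View pics/t2.png

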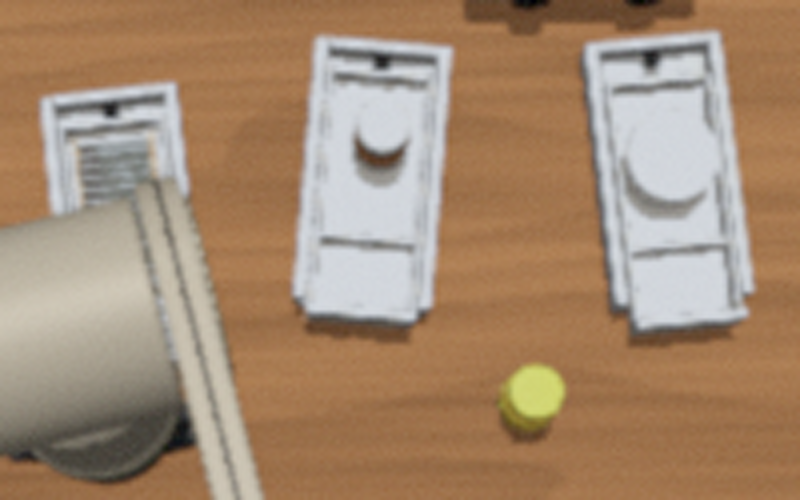

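The slide tray now looks home: its rear gap (110,90 to 120,128) matches the jar tray's. The arm hides its lip, so I'll check that later. Next, over to the finger well of the jar tray.

```bash
python3 -m jog '[[[0,0,0,0,0,0.0155,0],[0,0,0,0,0,0.0155,0],[-0.635,-0.556,0,0,0,0,0],[-0.635,-0.556,0,0,0,0,0],[-0.635,-0.556,0,0,0,0,0],[-0.635,-0.556,0,0,0,0,0],[-0.635,-0.556,0,0,0,0,0],[0,0,0,0,0,0,0]]]'; python3 -m jog '[[[0,0,0.8,0,0,0,0],[0,0,0.8,0,0,0,0],[0,0,0.7,0,0,0,0],[0,0,0,0,0,0,0]]]'
python3 - <<'E'
from bench import snapshot
import cv2
p,d=snapshot("side");cv2.imwrite("pics/s3.png",cv2.resize(p[110:245,220:420,::-1],None,fx=4,fy=4,interpolation=cv2.INTER_CUBIC))
E
```

```text
time: 5.82
tool_pos: [687.2, 21.4, 168.7]
tcp_rot: [-180.0, 0.1, 173.5]
ft_force: [-0.1, 0.2, -0.4]
finger_gap: 0.2
time: 6.32
tool_pos: [682.3, 25.1, 50.2]
tcp_rot: [-180.0, -0.4, 173.7]
ft_force: [-0.5, 0.1, 1.5]
finger_gap: -0.3
```

View pics/s3.png

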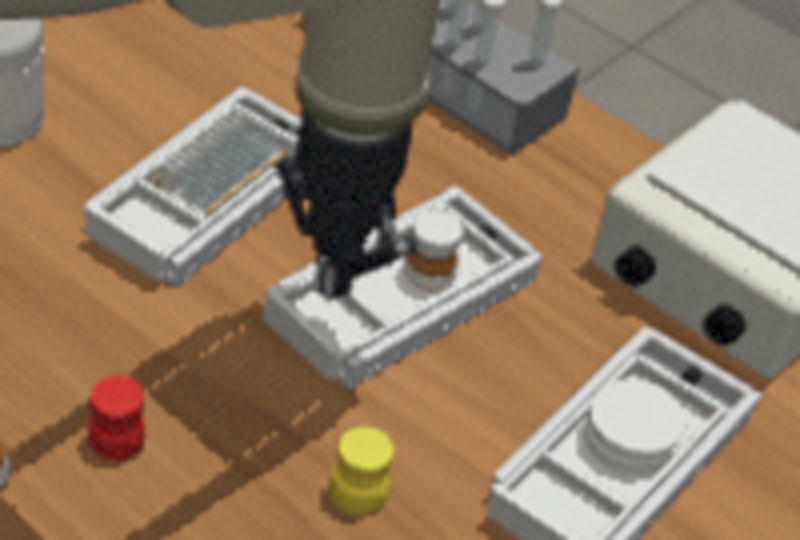

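Slide tray sits home at left. The fingertip at about (335,285) is above the jar tray's free well, between lip and cross wall, clear of the jar. Lower into the well.

```bash
python3 -m jog '[[[-0.04,0,0.3,0,0,0,0],[0,0,0.26,0,0,0,0],[0,0,0,0,0,0,0]]]'; python3 -m jog '[[[0.1,0,0,0,0,0,0],[0.1,0,0,0,0,0,0],[0.06,0,0,0,0,0,0],[0.06,0,0,0,0,0,0]]]'
```

```text
time: 6.75
tool_pos: [686.7, 24.3, 24.9]
tcp_rot: [-180.0, -0.1, 173.7]
ft_force: [0.2, 0.3, -0.7]
finger_gap: -0.3
time: 7.25
tool_pos: [671.6, 26.0, 26.6]
tcp_rot: [180.0, 0.0, 173.7]
ft_force: [-0.1, -1.1, -0.1]
finger_gap: 0.0
```

```bash
python3 -m jog '[[[0.03,0,0.06,0,0,0,0],[0.05,0,0,0,0,0,0],[0.06,0,0,0,0,0,0],[0.08,0,0,0,0,0,0],[0.1,0,0,0,0,0,0],[0.1,0,0,0,0,0,0],[0.1,0,0,0,0,0,0],[0.1,0,0,0,0,0,0],[0.1,0,0,0,0,0,0],[0.1,0,0,0,0,0,0],[0.1,0,0,0,0,0,0],[0.1,0,0,0,0,0,0]]]'; python3 -m jog '[[[0.1,0,0,0,0,0,0],[0.1,0,0,0,0,0,0],[0.1,0,0,0,0,0,0],[0.1,0,0,0,0,0,0],[0.1,0,0,0,0,0,0],[0.08,0,0,0,0,0,0],[0.06,0,0,0,0,0,0]]]'
```

```text
time: 8.75
tool_pos: [620.7, 31.7, 23.3]
tcp_rot: [180.0, 0.0, 173.7]
ft_force: [2.2, -0.3, -1.0]
finger_gap: -0.1
time: 9.62
tool_pos: [589.0, 35.2, 23.4]
tcp_rot: [180.0, 0.0, 173.7]
ft_force: [2.8, 0.1, -0.9]
finger_gap: -0.1
```

```bash
python3 -m jog '[[[0.06,0,0,0,0,0,0],[0.06,0,0,0,0,0,0],[0.06,0,0,0,0,0,0]]]'; for i in 1 2; do python3 -m jog '[[[0.05,0,0,0,0,0,0]]]'; done
```

```text
time: 10.0
tool_pos: [580.2, 36.1, 23.4]
tcp_rot: [180.0, 0.0, 173.7]
ft_force: [2.8, 0.8, -0.4]
finger_gap: 0.2
time: 10.12
tool_pos: [577.7, 36.4, 23.4]
tcp_rot: [180.0, 0.0, 173.7]
ft_force: [2.3, 0.3, 0.2]
finger_gap: 0.5
time: 10.25
tool_pos: [575.2, 36.6, 23.3]
tcp_rot: [180.0, 0.0, 173.7]
ft_force: [1.2, 2.1, 0.3]
finger_gap: -0.0
```

```bash
python3 -m jog '[[[0.05,0,0,0,0,0,0]]]'; python3 -m jog '[[[0.05,0,0,0,0,0,0]]]';python3 -m jog '[[[0.04,0,0,0,0,0,0]]]'
```

```text
time: 10.38
tool_pos: [572.7, 36.9, 23.4]
tcp_rot: [180.0, 0.0, 173.7]
ft_force: [2.7, 1.8, -0.3]
finger_gap: -0.0
time: 10.5
tool_pos: [570.3, 37.2, 23.4]
tcp_rot: [180.0, 0.0, 173.7]
ft_force: [2.7, 1.5, 0.2]
finger_gap: -0.3
time: 10.62
tool_pos: [569.0, 37.3, 23.5]
tcp_rot: [-180.0, 0.1, 173.7]
ft_force: [10.2, -0.0, -7.2]
finger_gap: -0.4
```

Stop starting to be felt; one more small nudge, then step back off the lip.

```bash
python3 -m jog '[[[0.03,0,0,0,0,0,0]]]'; python3 -m jog '[[[-0.12,0,0,0,0,0,0],[-0.16,0,0,0,0,0,0],[0,0,0,0,0,0,0]]]'; python3 -m jog '[[[0,0,-0.3,0,0,0,0],[0,0,-0.6,0,0,0,0],[0,0,-0.9,0,0,0,0],[0,0,-0.9,0,0,0,0],[0,0,-0.9,0,0,0,0]]]'
```

```text
time: 10.75
tool_pos: [569.0, 37.3, 23.6]
tcp_rot: [180.0, 0.3, 173.7]
ft_force: [17.4, 0.2, -12.6]
finger_gap: -0.2
time: 11.12
tool_pos: [581.1, 35.8, 23.2]
tcp_rot: [-180.0, -0.0, 173.7]
ft_force: [0.3, -0.4, 0.0]
finger_gap: 0.1
time: 11.75
tool_pos: [580.5, 36.0, 206.0]
tcp_rot: [180.0, 0.0, 173.7]
ft_force: [0.9, 0.7, -0.0]
finger_gap: 0.0
```

```bash
python3 -m jog '[[[0.8,-0.4,0,0,0,0,0],[0.8,-0.4,0,0,0,0,0],[0.8,-0.4,0,0,0,0,0],[0.8,-0.4,0,0,0,0,0],[0,0,0,0,0,0,0]]]'
python3 - <<'E'
from bench import snapshot
import cv2
for n in("top","side"):
    p,d=snapshot(n);cv2.imwrite(f"pics/{n}4.png",cv2.resize(p[:,:,::-1],(800,600)))
    x,y,w,h=dict(top=(185,75,200,125),side=(0,0,1,1))[n]
    if n=="top":cv2.imwrite("pics/t4c.png",cv2.resize(p[y:y+h,x:x+w,::-1],None,fx=4,fy=4,interpolation=cv2.INTER_CUBIC))
E
```

```text
time: 12.38
tool_pos: [411.0, -26.5, 204.0]
tcp_rot: [-180.0, 0.1, 173.6]
ft_force: [0.8, -0.2, 0.5]
finger_gap: 0.1
```

View pics/t4c.png

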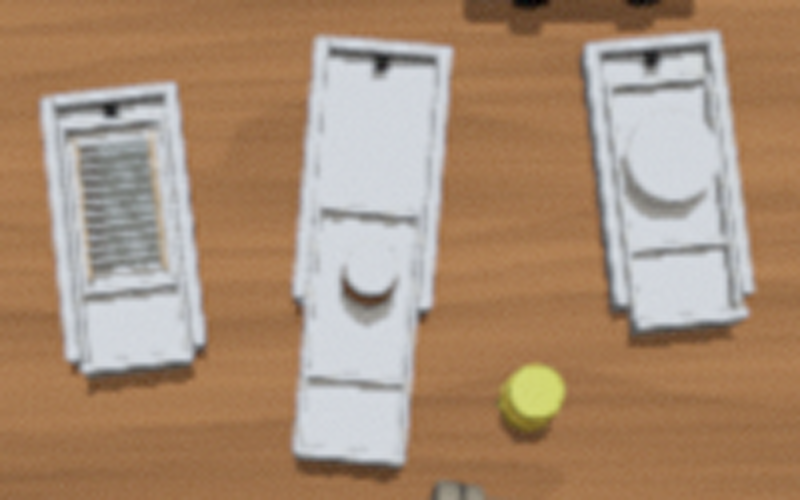

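View pics/side4.png

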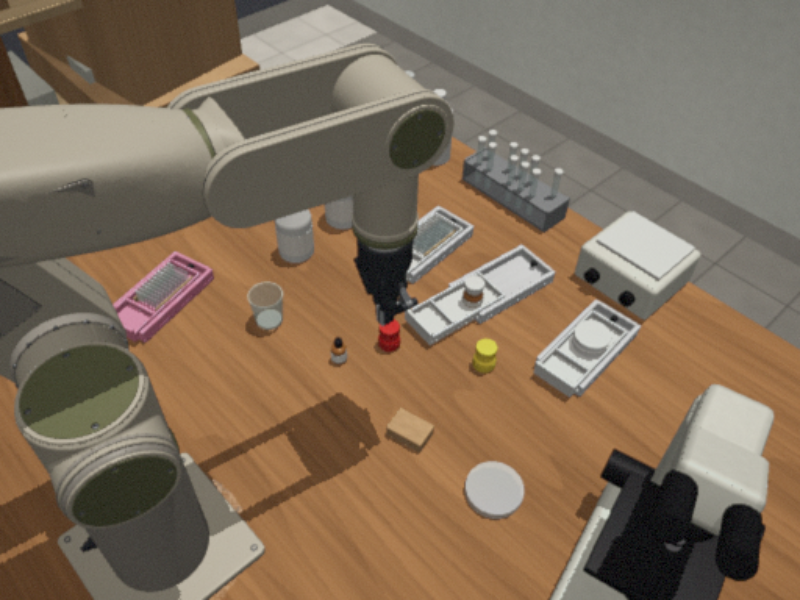

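The slide lip (83,373)-(193,364) sticks out 13 px past its rack front, the same as the jar tray did when home. The jar tray is out to (295,458)-(404,464) and the jar is upright at (370,275). The dish tray and the bystanders in view haven't moved. The fingers are clear at z = 204, so I'm handing in.

```bash
python3 -c "
from bench import job,telemetry
print(job.hand_in(),telemetry.sense()['time'])"
```

```text
the job is handed in; nothing more can be done
the job is handed in; nothing more can be done
```

I pushed the slide tray home with shut fingertips, then hooked the jar tray's lip from its finger well and drew it out to its stop. The job was handed in at about 12.5 s; no verdict was reported.

- **Slide tray:** the tip stopped moving at x = 609.2 mm while the force climbed from 15 to 29 N. In the last top picture its lip stands as far past the rack front as the jar tray's did when home.
- **Jar tray:** the tip stopped at x = 569.0 mm while the force climbed from 10 to 17 N. In the picture the lip moved roughly 98 mm by pixel estimate, against the 100 mm travel. The jar rode along upright and was not touched.
- **Everything else:** the dish tray looks unchanged in the last top crop, and nothing looks moved or fallen in the last side picture. The arm partly hides the white and blue-cap bottles there, so I did not check those two as closely.

At both stops the wrist also read an extra vertical force (up to about 21 N in size), well under the limits. No check failed or disagreed.

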